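Stop the heater and show the hot cell to the camera

TASK

Stop the cell heater by pressing the red mushroom button on the yellow box fully down, let the button come back up, then turn its head clockwise to its end stop to reset it. Then lift the cell with the red flange out of its cradle and present it in the air to the inspection camera: the middle of its window 90 mm straight in front of the lens, the window squarely facing the lens, so that the cell points along the camera's line of sight. Finish while holding it there in the gripper, still and touching nothing else, and do not disturb the blue-flanged cell, the camera or the other things on the bench.

Things in the scene. Friction and masses are not known exactly. Their poses are not given: they have to be found in the camera images.
- stop_top (a point): Centre of the top of the red mushroom head of the heater stop: a disc 42 mm across, 21 mm tall, with white marks, on a 20 mm stem above a 34 mm black collar, on a fixed yellow box 80 x 80 x 50 mm. The top is 89 mm above the bench when up; its underside is then 12 mm above the collar. Press it with closed fingers; grip its rim from above at any yaw.
- stop_press (a joint): How far the mushroom head is pushed straight down, in m: 0 up, 0.007 fully down. A spring pushes it back up when it is let go; it takes about 2 N to start and 6 N to bottom out. It does not latch.
- stop_knob (a joint): Turn of the mushroom head about its vertical axis, in rad, growing clockwise seen from above: 0 is the start stop, 1.0 (57 degrees) the reset end stop. Light friction, stays where it is left.
- cell_red: The cell to present: steel tube 30 mm in diameter, 120 mm long over its two 40 mm round flanges (10 mm thick); 0.25 to 0.5 kg. The window end's flange is red, the other plain steel. Origin (and centre of mass) mid-length on the axis; x runs along the tube to the red window end. It lies loose and level, axis 60 mm above the bench; 68 mm of tube between the saddles is free to grip.
- cell_window (a point): Centre of the outer face of the red window end of the red cell (its own x = +60 mm); a dark round window 23 mm across.
- cell_tail (a point): Centre of the outer face of the plain end of the red cell (its own x = -60 mm).
- cell_blue: Bystander: an identical cell but with a blue flange, in the other cradle. Leave alone.
- dock_a: Fixed cradle that holds the red cell. Dark base plate 130 x 110 x 14 mm with a copper pad to 20 mm; two aluminium saddles 8 mm thick, at x = +38 and -38 mm, 60 mm wide, carry the tube 45 mm above the bench, with cheeks up to 57 mm on both sides. Origin on the bench under the plate's centre, x along the cell.
- dock_b: Fixed cradle of the same shape that holds the blue cell. Which of the two stands to the left varies.
- camera: Inspection camera clamped on a fixed post (top 366 mm above the bench, base plate 110 x 120 mm). Origin at the front centre of its round black lens, 34 mm across; x is the line of sight, out of the lens, 20 degrees below level; y is level. The grey body is 44 x 44 mm, to 80 mm behind the lens. Height, place and direction vary; held by friction, do not push it.
- focus (a point): The point 90 mm straight in front of the lens on the line of sight, where the middle of the cell's window belongs (sharp within about 15 mm, and 10 degrees of square).
- wood_box: Bystander: dark wooden box 90 x 120 mm, 65 mm tall, origin under its centre.
- jar: Bystander: amber jar with a white cap, 54 mm across, 75 mm tall, origin under its centre.
- clamp_ring: Bystander: aluminium ring 60 mm across, 14 mm tall, lying flat, origin under its centre.
Mind the look-alikes: they are no part of the job. Of the things shaped like the part that bears stop_top, the yellow one is meant.

How it is judged:
On the way, in this order (a step that is already met when the one before it is completed fails the run):
1. the mushroom button is pressed down (more than 5.5 of 7 mm) (value of joint stop_press above 0.0055 m), for 0.1 s.
2. the button is up again and its head turned clockwise to its end stop (more than 0.88 of 1.0 rad) (value of joint stop_knob above 0.88 rad and value of joint stop_press below 0.002 m), for 0.2 s.
3. the red cell is held in the gripper, clear of its cradle (height (world z) of cell_red above 0.09 m and contact force between cell_red and the fingers above 1 N and contact force between cell_red and dock_a below 0.1 N), for 0.2 s.
At the end, for the whole second after the job is handed in: Only the fingers hold the red cell, still: window centre within 15 mm of the point 90 mm before the lens, axis within 10 degrees of the line of sight, window towards the lens, plain end over 80 mm up; button up, head still turned over 0.8 rad (distance between cell_window and focus below 0.015 m and angle between the x axis of cell_red and the x axis of camera, either way round below 0.175 rad and x of cell_tail in the frame of camera above 0.17 m and height (world z) of cell_tail above 0.08 m and contact force between cell_red and the fingers above 1 N and contact force between cell_red and dock_a below 0.1 N and contact force between cell_red and dock_b below 0.1 N and contact force between cell_red and camera below 0.1 N and contact force between cell_red and cell_blue below 0.1 N and contact force between cell_red and wood_box below 0.1 N and contact force between cell_red and jar below 0.1 N and contact force between cell_red and clamp_ring below 0.1 N and linear speed of cell_red below 0.02 m/s and angular speed of cell_red below 0.15 rad/s and value of joint stop_knob above 0.8 rad and value of joint stop_press below 0.002 m); the arm keeps its last pose, push and grip.
It fails at once if the blue cell is moved by more than 15 mm (distance of cell_blue from where it was at the start of the episode above 0.015 m).
It fails at once if the camera is pushed by more than 10 mm (distance of focus from where it was at the start of the episode above 0.01 m).
It fails at once if the box, jar or ring is moved by more than 25 mm (distance of any of wood_box, jar, clamp_ring from where it was at the start of the episode above 0.025 m).
It also fails if it takes over 61 s, if anything falls off the work surface, if the arm or the gripper's body presses on something with over 40 N, if the wrist force passes 120 N, or if a joint passes its speed limit or range.

ROBOT

A 7-joint arm with a two-finger parallel gripper is mounted at the origin on the work surface. World frame = base frame: x ahead of the robot, y to its left, z up, the work surface at z = 0. Lengths are in m, angles in rad, forces in N, time in s.
With the tool pointing down it reaches from about 0.425 to 0.875 m from the base axis. Payload 8.4 kg.
Tool frame: the origin (TCP) lies at the very end of the fingers, on their centre line; the grasp point (between the pads) lies bot.grasp_offset behind it (bot.grasp_offset is the distance from the TCP to the grasp point, in m); z points along the fingers, x is the direction in which the jaws open and shut, and the axes are right-handed (so a half turn about z gives the same grasp; the last joint's range is limited). The gripper opens to 87 mm and grips with 3 to 60 N. Pads are 19 mm wide; open, the fingers measure 117 mm over their backs; the gripper's body (75 mm by 190 mm) begins 51 mm behind the grasp point.
Start: joints at [1.192, 0.333, 0.04, 1.465, -0.013, 1.343, -0.059], TCP at [0.179, -0.625, 0.194] pointing down, gripper open.
Joint ranges: [-2.58, 2.58], [-0.38, 2.09], [-1.3, 1.39], [0.25, 2.4], [-1.5, 4.64], [0.08, 2.09], [-2.65, 2.65]. Speed limits (rad/s): [2.22, 2.22, 2.79, 2.79, 3.14, 3.14, 3.14].

INTERFACE

Orientations are given as a unit quaternion [w, x, y, z].
In Python, from workcell import bot gives the robot as it stands.
- The arm moves only by the tool carry_out, never from a script. Its argument "increments" is a list of rows, each a list of 2 entries, a list of its own where there are three numbers: the shift along the tool's x, y, z each as a share of 200 mm, from -1 to 1, then the turn, a rotation vector about the tool's x, y, z each as a share of 0.5 rad, from -1 to 1. A call has 1 to 10 rows; each row is the pose to reach, as a shift and turn from the pose commanded when the call began, along the tool's axes at that moment; what a row does not reach only later rows make up. A row lasts 1/8 s, in which the tool goes at most 62.5 mm and 10.7 degrees, less where a joint would pass 70% of its speed; a pose out of reach is approached as far as the arm can. A call with a number of a shift or a turn outside -1 to 1 is refused whole. A call with a gripper value outside its range is refused whole. "hand" is the gripper command: -1 is shut, 1 is fully open, values between are in proportion, set as the call begins (left out, the last holds). The fingers move at their own pace and stop on an object; the grip force is fixed at half the most. Time passes only in rows, so rows that repeat a pose let the fingers close. It gives the time, the measured TCP pose, the force and the opening at its end, in the units of the state.
- bot.get_state(): the state, without advancing time (a new reading comes with each control period).
- bot.grab_frame(name): name is "scene" or "side" or "wrist"; returns a dict with "pixels" (384x512x3 uint8, red, green, blue), "fovy" (degrees; the focal length in pixels is half the picture's height over the tangent of half this angle, whatever the lens; pixels are square), "cx", "cy" (the principal point, pixels), "k1" (the pictures are not rectified: a ray, as slopes to the right and down, at radius r is drawn at 1 + k1 r^2 times it, then the intrinsics apply), "world_from_camera" (4x4, takes a point from camera to world coordinates). Camera axes: x right, y down, z forward; pixel columns grow to the right and rows downward; lengths in m; the calibration is good to about 2 mm. A picture is of the moment at which its call begins. There is no depth.
- bot.finish_job(): hands the job in, once; it reports no verdict.
The state is a dict: "time": time; "joint_positions": joint angles; "qvel": joint speeds; "joint_torque": joint torques, N m; "ee_pos": TCP position; "tcp_rot": TCP orientation; "wrist_force": force on the tool from outside, world axes, zero at the start; "wrist_torque": the same for the moment, N m; "finger_gap": opening from 0.0 (shut) to 1.0 (fully open).
Only numpy, scipy, OpenCV 4.12 (cv2) and the standard library are available. Lean on these libraries where they do the work, as an engineer would, in place of code of your own. Each camera call takes 0.05 s, during which the arm holds its last target. There are 200 camera calls.

## Working session

There is one attempt and no reset: what is moved stays moved. The work goes in short steps, Python scripts to look and compute and a tool call to move; the robot and the scene stay as the last step left them, time stands still between calls to the robot, and variables do not carry over. Pictures are saved under pics/ and viewed, about 8 in all and at most 12, crops included, and the job is handed in when it is done.

Besides the shell and the picture viewer there is one more tool, called after ">>>" as name([rows], argument=value, ...), one row to a line, values as JSON. carry_out: Moves the arm, as the interface text tells. Shift numbers are shares of 200 mm and turn numbers shares of 0.5 rad, none past 1 either way. Its arguments: {"type":"object","properties":{"increments":{"type":"array","items":{"type":"array"}},"hand":{"type":"number"}},"required":["increments"]}

```bash
mkdir -p pics; ls
cat > h.py <<'E'
import numpy as np, cv2, json
from workcell import bot
from scipy.spatial.transform import Rotation as R
def grab(n,fn=None):
    f=bot.grab_frame(n)
    if fn: cv2.imwrite('pics/'+fn+'.png',f['pixels'][:,:,::-1])
    T=np.array(f['world_from_camera']); h,w=f['pixels'].shape[:2]
    F=h/2/np.tan(np.radians(f['fovy'])/2)
    np.savez('pics/'+(fn or n)+'.npz',T=T,F=F,c=[f['cx'],f['cy']],k=f['k1'],px=f['pixels'])
    return f
def ray(fn,uv):
    d=np.load('pics/'+fn+'.npz'); q=(np.array(uv,float)-d['c'])/d['F']; p=q.copy()
    for _ in range(20): p=q/(1+d['k']*(p@p))
    v=d['T'][:3,:3]@np.r_[p,1]; return d['T'][:3,3],v/np.linalg.norm(v)
def onz(fn,uv,z):
    o,v=ray(fn,uv); return o+v*(z-o[2])/v[2]
def proj(fn,P):
    d=np.load('pics/'+fn+'.npz'); p=np.linalg.inv(d['T'])@np.r_[P,1]; p=p[:2]/p[2]
    return p*(1+d['k']*(p@p))*d['F']+d['c']
def tri(obs):
    A=np.zeros((3,3));b=np.zeros(3)
    for fn,uv in obs:
        o,v=ray(fn,uv); M=np.eye(3)-np.outer(v,v); A+=M;b+=M@o
    X=np.linalg.solve(A,b); return X,[np.round(proj(fn,X)-uv,1) for fn,uv in obs]
def rel(p,Rm=None):
    "shift/turn shares from current measured pose to world TCP p, rotation Rm"
    s=bot.get_state(); q=s['tcp_rot']; R0=R.from_quat([q[1],q[2],q[3],q[0]])
    sh=R0.inv().apply(np.array(p)-s['ee_pos'])/.2
    tu=(R0.inv()*R.from_matrix(Rm)).as_rotvec()/.5 if Rm is not None else np.zeros(3)
    return np.round(sh,3),np.round(tu,3)
E
python3 - <<'E'
from h import *
ims=[]
for n in('scene','side','wrist'):
    f=grab(n,n+'0'); print(n,f['fovy'],f['k1'],np.round(f['world_from_camera'],3).tolist())
s=bot.get_state(); print(s); print(bot.grasp_offset)
E
```

```text
pics
scene 49.504947039411036 -0.06738573501046576 [[-0.585, 0.592, -0.555, 1.159], [0.811, 0.418, -0.409, 0.441], [-0.01, -0.689, -0.725, 0.973], [0.0, 0.0, 0.0, 1.0]]
side 46.006089146997475 -0.093220500425068 [[-0.711, -0.481, 0.513, -0.227], [-0.704, 0.497, -0.508, 0.783], [-0.01, -0.722, -0.691, 1.183], [0.0, 0.0, 0.0, 1.0]]
wrist 67.7184280483392 -0.06766879435524999 [[0.276, -0.931, -0.24, 0.244], [-0.961, -0.268, -0.067, -0.607], [-0.002, 0.249, -0.969, 0.383], [0.0, 0.0, 0.0, 1.0]]
{'time': 0.15, 'joint_positions': array([ 1.1917743 ,  0.33370977,  0.03988789,  1.46606238, -0.0133984 ,
        1.3432921 , -0.05853827]), 'qvel': array([-0.00066333, -0.00168066,  0.00036518, -0.00176174, -0.00115876,
       -0.0002696 , -0.00206754]), 'joint_torque': array([ 4.16220471e-03, -6.56837869e+01,  1.33792084e+00, -4.04106081e+01,
       -5.95378247e-02,  4.17780178e-02, -3.37202403e-05]), 'ee_pos': array([ 0.17937905, -0.62434745,  0.19309172]), 'tcp_rot': array([-3.28553922e-04,  7.98786885e-01, -6.01613787e-01, -5.05403050e-04]), 'wrist_force': array([ 0.79655773,  0.07823332, -0.03715457]), 'wrist_torque': array([-0.03891242,  0.03476587, -0.07971097]), 'finger_gap': 1.00349494539551}
0.0187
```

View pics/scene0.png

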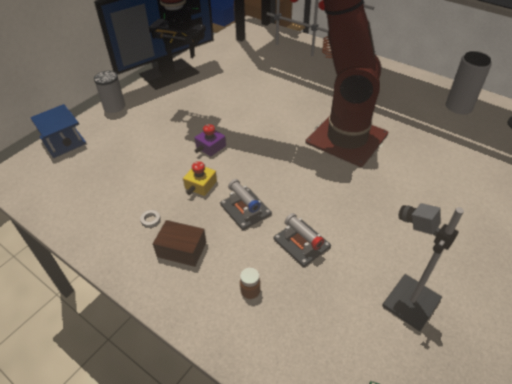

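View pics/side0.png

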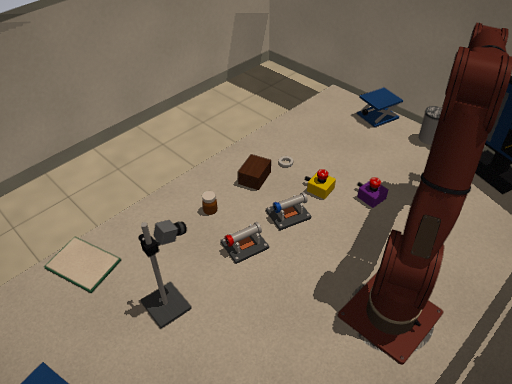

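Scene view: the stop candidates are the yellow box (199,168) and the purple look-alike (209,131). The cells are red (305,232) and blue (243,196), and the camera lens is at (406,213). In the side view these are yellow (321,176), purple (375,184), red cell (243,237), blue cell (290,205) and lens (181,228). I choose the yellow box and the red-flanged cell, and check both in a close crop.

```bash
cat > tiles.py <<'E'
import cv2,numpy as np
def tiles(lst,out,cols,W=264,H=290):
    rows=[];ts=[]
    for fn,u,v,z in lst:
        im=cv2.imread('pics/'+fn+'.png'); w,h=W//z,H//z; x0,y0=u-w//2,v-h//2
        x0=max(0,min(x0,512-w));y0=max(0,min(y0,384-h))
        t=cv2.resize(im[y0:y0+h,x0:x0+w],(w*z,h*z),interpolation=cv2.INTER_CUBIC)
        t=cv2.copyMakeBorder(t,0,H-h*z,0,W-w*z,cv2.BORDER_CONSTANT)
        for x in range(x0,x0+w):
            if x%10==0: X=int((x-x0+.5)*z); cv2.line(t,(X,0),(X,6),(0,255,255),1); cv2.putText(t,str(x),(X-10,16),0,.33,(0,255,255),1)
        for y in range(y0,y0+h):
            if y%10==0: Y=int((y-y0+.5)*z); cv2.line(t,(0,Y),(6,Y),(0,255,255),1); cv2.putText(t,str(y),(8,Y+4),0,.33,(0,255,255),1)
        t[:,-1]=255;t[-1]=255;ts.append(t)
    cv2.imwrite('pics/'+out+'.png',np.vstack([np.hstack(ts[i:i+cols]) for i in range(0,len(ts),cols)]))
E
python3 -c "
from tiles import *
tiles([('scene0',199,175,5),('scene0',303,238,4),('scene0',425,225,4),('side0',321,182,5),('side0',245,240,4),('side0',165,238,4)],'t1',3)"
```

```text
(no output)
```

View pics/t1.png

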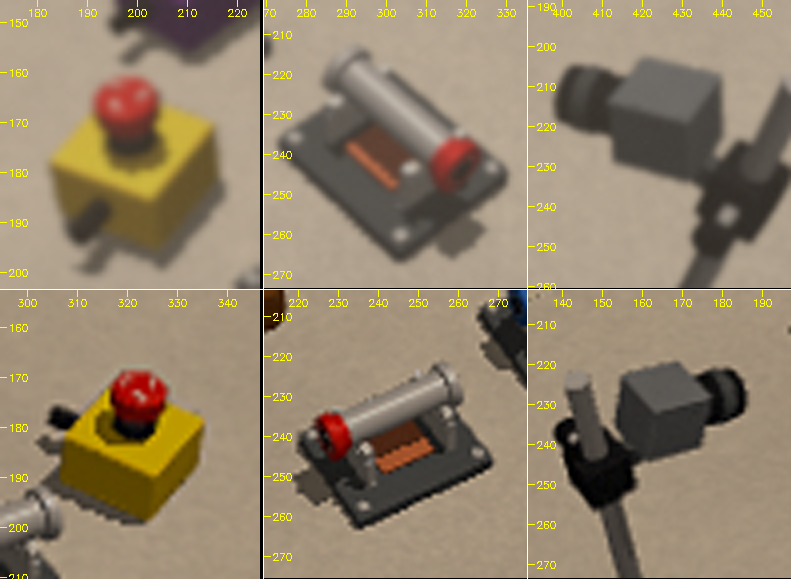

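```bash
cat > m.py <<'E'
from h import *
from scipy.optimize import least_squares
S,D='scene0','side0'
print('btn',onz(S,(198,164),.089),onz(D,(322,171.5),.089),tri([(S,(198,164)),(D,(322,171.5))]))
print('red',tri([(S,(317,241.5)),(D,(231.5,241.5))])); print('tail',tri([(S,(283.5,219)),(D,(265,226.5))]))
L=tri([(S,(400,213)),(D,(186,227))]); print('lens',L)
def frame(p):
    cy,sy=np.cos(p[3]),np.sin(p[3]); c,s=np.cos(np.radians(20)),np.sin(np.radians(20))
    x=np.array([c*cy,c*sy,-s]); y=np.array([-sy,cy,0]); return np.array([x,y,np.cross(x,y)]).T
def pts(p,s1,s2):
    f=p[4];b=-.08;h=.022
    return [(S,(400,213),(0,0,0)),(S,(433,219),(b,s1*h,h)),(S,(439,208),(b,-s1*h,h)),(S,(432,235),(b,s1*h,-h)),(S,(412,212),(f,s1*h,h)),(S,(422,203),(f,-s1*h,h)),(S,(413,228),(f,s1*h,-h)),
     (D,(186,227),(0,0,0)),(D,(160,233),(b,s2*h,h)),(D,(155,222),(b,-s2*h,h)),(D,(158,245),(b,s2*h,-h)),(D,(176,229),(f,s2*h,h)),(D,(169,219),(f,-s2*h,h)),(D,(174,241),(f,s2*h,-h))]
def res(p,s1,s2):
    F=frame(p); return np.concatenate([proj(n,p[:3]+F@np.array(q))-uv for n,uv,q in pts(p,s1,s2)])
best=None
for s1 in(1,-1):
  for s2 in(1,-1):
    for y0 in np.arange(-3,3,1):
      r=least_squares(res,[*L[0],y0,-.03],args=(s1,s2),loss='soft_l1')
      if best is None or r.cost<best[0].cost: best=(r,s1,s2)
r=best[0]; print(r.cost,best[1:],np.round(r.x,4)); print(np.round(res(r.x,*best[1:]).reshape(-1,2),1).tolist())
F=frame(r.x); print('sight',F[:,0],'focus',r.x[:3]+.09*F[:,0])
E
python3 m.py
```

```text
btn [ 0.4920017  -0.27898429  0.089     ] [ 0.49622086 -0.28032814  0.089     ] (array([ 0.49410116, -0.27693214,  0.0920319 ]), [array([-0.1, -0.1]), array([-0.1,  0.1])])
red (array([0.51259187, 0.16538689, 0.05334548]), [array([-0.3, -0.3]), array([-0.2,  0.2])])
tail (array([0.48748108, 0.03719048, 0.04040527]), [array([-1. , -1.2]), array([-0.9,  0.9])])
lens (array([0.49344793, 0.3405282 , 0.27496359]), [array([-1.1, -1.1]), array([-1. ,  0.8])])
13.158645083711109 (1, -1) [ 0.4928  0.346   0.2804  4.5596 -0.0373]
[[1.9, -1.8], [-2.0, 0.1], [2.2, -0.7], [-0.4, 0.7], [-0.3, 1.3], [0.2, -0.9], [-0.1, 1.6], [-2.7, 0.6], [2.2, -1.1], [-0.8, -0.3], [1.6, 0.2], [0.8, -0.3], [-0.4, -0.2], [-0.1, 0.7]]
sight [-0.14299868 -0.9287484  -0.34202014] focus [0.47996908 0.26243731 0.24964291]
```

The lens is at about (0.493,0.346,0.280) and the button at (0.494,-0.279), with the red window end towards +y. Next I move above the button for a close look.

>>> carry_out([
  [[-0.6, -1, 0.0], [0, 0, -0.75]],
  [[-0.6, -1, 0.0], [0, 0, -0.75]],
  [[-0.6, -1, 0.0], [0, 0, -0.75]],
  [[-0.6, -1, 0.0], [0, 0, -0.75]],
  [[-0.6, -1, 0.0], [0, 0, -0.75]],
  [[-0.6, -1, 0.0], [0, 0, -0.75]],
], hand=-1)

```text
time: 0.9
ee_pos: [0.3379, -0.4547, 0.1936]
tcp_rot: [0.0, 0.897, -0.442, -0.0]
wrist_force: [-1.3, -0.4, -0.3]
finger_gap: 0.402
```

```bash
python3 -c "
from h import *
print(rel([.494,-.279,.2]), bot.get_state()['joint_positions'])"
```

```text
(array([-0.222, -1.154, -0.032]), array([0., 0., 0.])) [ 0.97903496  0.17196354 -0.14281579  1.6665508   0.02585306  1.30512958
 -0.08496144]
```

>>> carry_out([
  [[-0.22, -1, 0.0], [0, 0, -0.7]],
  [[-0.22, -1, 0.0], [0, 0, -0.7]],
  [[-0.22, -1, 0.0], [0, 0, -0.7]],
  [[-0.22, -1, 0.0], [0, 0, -0.7]],
  [[-0.22, -1, 0.0], [0, 0, -0.7]],
  [[-0.22, -1, 0.0], [0, 0, -0.7]],
])

```text
time: 1.65
ee_pos: [0.4687, -0.3001, 0.1935]
tcp_rot: [0.0, 0.96, -0.281, -0.0]
wrist_force: [0.6, 0.4, 0.4]
finger_gap: 0.005
```

```bash
python3 -c "
from h import *
grab('wrist','w1'); p=proj('w1',[.494,-.279,.089]); print(p,bot.get_state()['joint_positions'])
from tiles import *
u,v=map(int,p); tiles([('w1',256,192,1),('w1',u,v,4)],'t2',2,W=400,H=384)
print(rel([.494,-.279,.105]))"
```

```text
[263.83428395 152.37219716] [ 0.77307266  0.16368797 -0.31802139  1.68172737  0.05362753  1.30506739
 -0.1251335 ]
(array([ 0.05 , -0.157,  0.443]), array([0., 0., 0.]))
```

View pics/t2.png

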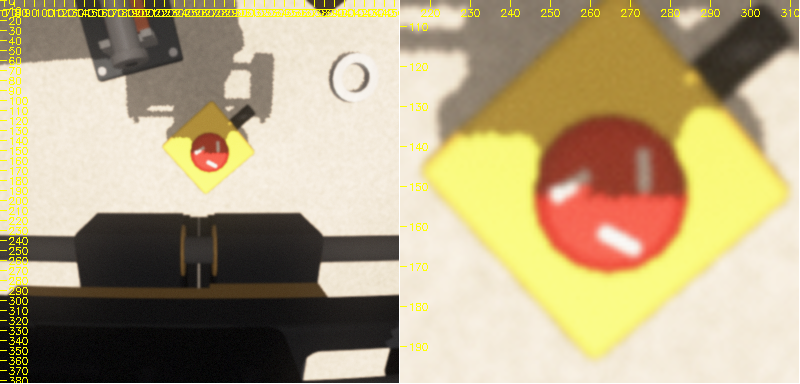

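The wrist view shows the red head centred at about (265.5,151.7), where I predicted (263.8,152.4), on the yellow box with white marks.

```bash
python3 -c "
from h import *
p=onz('w1',(265.5,151.7),.089); print(p, rel([p[0],p[1],.1]),rel([p[0],p[1],.079]))"
```

```text
[ 0.4958105  -0.27933705  0.089     ] (array([ 0.058, -0.16 ,  0.468]), array([0., 0., 0.])) (array([ 0.058, -0.16 ,  0.573]), array([0., 0., 0.]))
```

>>> carry_out([
  [[0.06, -0.16, 0.3], [0, 0, 0]],
  [[0.06, -0.16, 0.46], [0, 0, 0]],
  [[0.06, -0.16, 0.5], [0, 0, 0]],
  [[0.06, -0.16, 0.54], [0, 0, 0]],
  [[0.06, -0.16, 0.57], [0, 0, 0]],
  [[0.06, -0.16, 0.57], [0, 0, 0]],
  [[0.06, -0.16, 0.57], [0, 0, 0]],
])

```text
time: 2.58
ee_pos: [0.4981, -0.2772, 0.0805]
tcp_rot: [0.0, 0.96, -0.279, 0.001]
wrist_force: [0.2, 0.5, -0.8]
finger_gap: 0.005
```

>>> carry_out([
  [[0, 0, 0.02], [0, 0, 0]],
  [[0, 0, 0.02], [0, 0, 0]],
  [[0, 0, 0.02], [0, 0, 0]],
])

```text
time: 2.95
ee_pos: [0.4977, -0.2768, 0.0757]
tcp_rot: [-0.0, 0.96, -0.279, -0.0]
wrist_force: [-0.2, -0.3, 0.6]
finger_gap: 0.005
```

```bash
python3 -c "
from h import *
grab('side','s2');grab('scene','c2')
from tiles import *
tiles([('c2',199,165,6),('s2',321,172,6)],'t3',2,W=390,H=390)
s=bot.get_state();print(s['ee_pos'],s['wrist_force'],s['joint_torque'])"
```

```text
[ 0.49777062 -0.27682108  0.07579954] [-0.17149966  0.07464467  0.04984974] [-5.88227122e-04 -5.66759312e+01 -3.13648112e+00 -3.63919401e+01
 -5.80329029e-02  2.35823763e-02  2.45563624e-04]
```

View pics/t3.png

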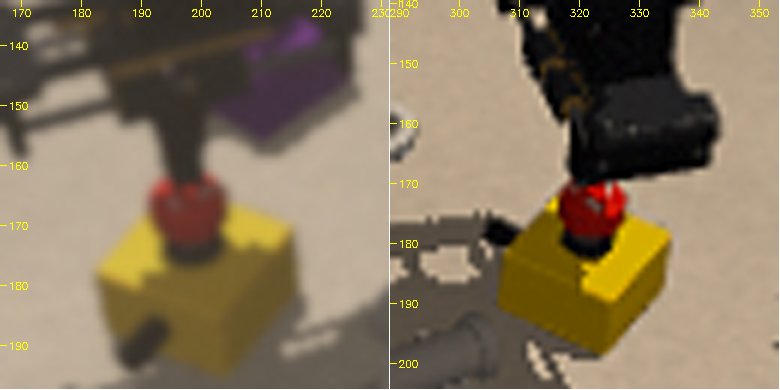

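The force reads zero although the TCP is at 0.0757, so contact is uncertain. In the crop the fingertip appears to be over or in front of the head at scene (197,165) and side (322,170). I'll check with the wrist view and compare edges.

```bash
python3 -c "
from h import *
grab('wrist','w2'); s=bot.get_state(); print(proj('w2',s['ee_pos']),proj('w2',[.4958,-.2793,.089]), proj('c2',s['ee_pos']),proj('s2',s['ee_pos']),proj('c2',[.4958,-.2793,.089]),proj('s2',[.4958,-.2793,.089]))
from tiles import *
tiles([('w2',256,215,4),('c2',199,168,6),('s2',321,178,6),('scene0',199,168,6),('side0',321,178,6)][:1]+[('side0',321,178,6),('s2',321,178,6)],'t4',3,W=266,H=300)
"
```

```text
[253.96497256 215.4238164 ] [253.41605939 226.53696014] [197.76302834 168.35647598] [320.77903558 174.44168036] [197.122119   164.63387346] [321.91513731 171.68254787]
```

View pics/t4.png

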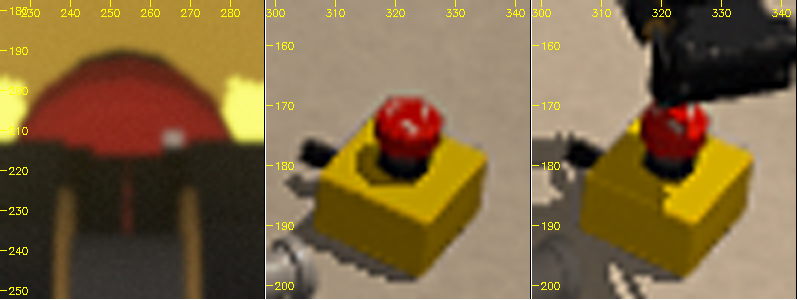

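```bash
python3 -c "
from h import *
print(np.round(np.load('pics/w2.npz')['T'],3).tolist())
for n in('w1','w2','c2','s2','scene0','side0'):
    px=np.load('pics/'+n+'.npz')['px'].astype(int); r,g,b=px[...,0],px[...,1],px[...,2]
    c=proj(n,[.4958,-.2793,.085]).astype(int)
    m=(r>1.9*g)&(r>1.9*b)&(r>60); k=np.zeros_like(m); k[max(0,c[1]-45):c[1]+40,c[0]-40:c[0]+40]=1; m&=k
    y,x=np.where(m); print(n,len(x),x.min(),x.max(),y.min(),y.max())
    if n=='w2':
        for yy in range(y.min(),y.max()+1,3): xx=x[y==yy]; print(yy,xx.min() if len(xx) else 0,xx.max() if len(xx) else 0)
    print([np.round(proj(n,np.array([.4958+.021*np.cos(t),-.2793+.021*np.sin(t),z]))).astype(int).tolist() for z in(.089,.082) for t in np.arange(0,6.2,.785)])
"
```

```text
[[0.844, -0.519, -0.133, 0.534], [-0.536, -0.818, -0.209, -0.22], [-0.001, 0.248, -0.969, 0.266], [0.0, 0.0, 0.0, 1.0]]
w1 923 247 283 134 171
[[283, 141], [270, 131], [254, 134], [245, 147], [248, 163], [261, 171], [276, 169], [285, 156], [282, 140], [270, 131], [254, 134], [246, 147], [248, 162], [261, 170], [276, 168], [285, 155]]
w2 869 228 279 192 233
192 254 256
195 243 265
198 238 269
201 234 273
204 232 275
207 230 277
210 229 278
213 237 272
216 246 263
219 0 0
222 0 0
225 254 255
228 0 0
231 254 254
[[281, 210], [261, 197], [236, 201], [222, 220], [227, 242], [247, 255], [270, 251], [284, 233], [280, 207], [260, 194], [237, 198], [223, 216], [228, 238], [247, 250], [270, 247], [283, 229]]
c2 65 193 202 163 172
[[193, 168], [198, 169], [202, 167], [204, 164], [202, 161], [197, 160], [192, 162], [190, 165], [193, 170], [198, 171], [202, 169], [204, 165], [202, 163], [197, 162], [192, 164], [191, 167]]
s2 122 284 327 170 211
[[317, 169], [316, 172], [318, 174], [323, 175], [326, 174], [328, 172], [325, 169], [321, 168], [317, 171], [316, 173], [318, 176], [322, 177], [326, 176], [327, 173], [325, 170], [321, 169]]
scene0 161 192 214 125 171
[[193, 168], [198, 169], [202, 167], [204, 164], [202, 161], [197, 160], [192, 162], [190, 165], [193, 170], [198, 171], [202, 169], [204, 165], [202, 163], [197, 162], [192, 164], [191, 167]]
side0 126 284 327 169 211
[[317, 169], [316, 172], [318, 174], [323, 175], [326, 174], [328, 172], [325, 169], [321, 168], [317, 171], [316, 173], [318, 176], [322, 177], [326, 176], [327, 173], [325, 170], [321, 169]]
```

The red visible through the finger slit and the smaller head size suggest the tips are still just above the head, so the reported z reads low by several mm. I'll go down in small steps and watch the force.

>>> carry_out([
  [[0, 0, 0.01], [0, 0, 0]],
  [[0, 0, 0.02], [0, 0, 0]],
  [[0, 0, 0.02], [0, 0, 0]],
])

```text
time: 3.48
ee_pos: [0.4975, -0.2767, 0.0715]
tcp_rot: [-0.0, 0.96, -0.279, -0.0]
wrist_force: [0.0, 0.6, 0.4]
finger_gap: 0.002
```

>>> carry_out([
  [[0, 0, 0.01], [0, 0, 0]],
  [[0, 0, 0.02], [0, 0, 0]],
  [[0, 0, 0.02], [0, 0, 0]],
])

```text
time: 3.85
ee_pos: [0.4976, -0.2768, 0.0675]
tcp_rot: [-0.0, 0.96, -0.279, -0.0]
wrist_force: [0.6, -0.1, -0.0]
finger_gap: 0.006
```

```bash
python3 -c "
from h import *
grab('side','s3');grab('scene','c3');grab('wrist','w3'); s=bot.get_state(); print([proj(n,s['ee_pos']).round(1) for n in('w3','c3','s3')],s['ee_pos'],s['joint_positions'])
from tiles import *
tiles([('w3',256,215,3),('c3',199,168,6),('s3',321,175,6)],'t5',3,W=266,H=330)
"
```

```text
[array([254. , 215.5]), array([198. , 170.2]), array([320.6, 176.1])] [ 0.49772689 -0.27690403  0.06779953] [ 0.71791782  0.29449821 -0.33693147  1.79819462  0.10975858  1.06710109
 -0.22476962]
```

View pics/t5.png

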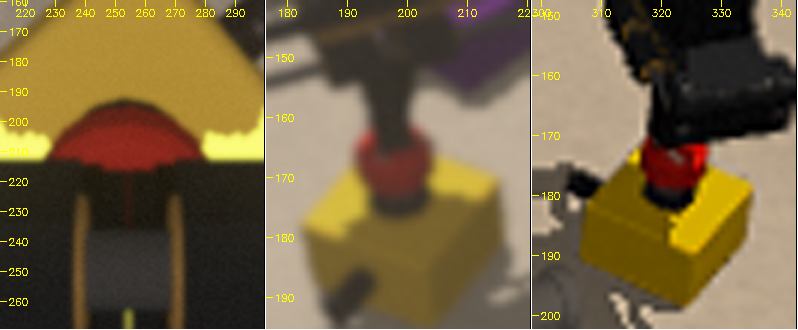

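```bash
python3 -c "
from h import *
print(tri([('c3',(197,165)),('s3',(321,171.5))]),tri([('c3',(197,166)),('s3',(321,173))]))
for a,b in(((198,166),(320.5,170)),): print(tri([('c2',(197,163.5)),('s2',(320.5,169.5))]))
"
```

```text
(array([ 0.49829083, -0.27718328,  0.09006908]), [array([0.1, 0.1]), array([ 0.1, -0.1])]) (array([ 0.49754263, -0.27806119,  0.08368053]), [array([0.2, 0.3]), array([ 0.2, -0.3])])
(array([ 0.50005917, -0.27457933,  0.09974342]), [array([-0. , -0.1]), array([-0.,  0.])])
```

Triangulating the fingertip puts it at z≈0.088 while the state reads 0.068. The real closed tip sits about 20 mm above the reported TCP, with no sideways error. I continue down.

>>> carry_out([
  [[0, 0, 0.01], [0, 0, 0]],
  [[0, 0, 0.02], [0, 0, 0]],
  [[0, 0, 0.02], [0, 0, 0]],
])

```text
time: 4.38
ee_pos: [0.4975, -0.2768, 0.0635]
tcp_rot: [-0.0, 0.96, -0.279, -0.0]
wrist_force: [-0.6, -1.1, 0.5]
finger_gap: 0.008
```

>>> carry_out([
  [[0, 0, 0.01], [0, 0, 0]],
  [[0, 0, 0.02], [0, 0, 0]],
  [[0, 0, 0.02], [0, 0, 0]],
])

```text
time: 4.75
ee_pos: [0.4978, -0.2769, 0.0598]
tcp_rot: [-0.0, 0.96, -0.279, 0.0]
wrist_force: [1.0, -0.3, 1.9]
finger_gap: 0.005
```

Contact is starting (1.9 N). I keep pressing.

>>> carry_out([
  [[0, 0, 0.01], [0, 0, 0]],
  [[0, 0, 0.02], [0, 0, 0]],
  [[0, 0, 0.02], [0, 0, 0]],
])

```text
time: 5.12
ee_pos: [0.4978, -0.2769, 0.0558]
tcp_rot: [0.0, 0.96, -0.279, 0.0]
wrist_force: [-0.5, 0.9, 4.7]
finger_gap: 0.002
```

>>> carry_out([
  [[0, 0, 0.01], [0, 0, 0]],
  [[0, 0, 0.02], [0, 0, 0]],
  [[0, 0, 0.02], [0, 0, 0]],
])

```text
time: 5.5
ee_pos: [0.4981, -0.277, 0.0534]
tcp_rot: [0.0, 0.96, -0.279, 0.0]
wrist_force: [-5.9, 4.0, 18.5]
finger_gap: 0.009
```

Bottomed out at 18.5 N, reading z≈0.0535. That makes the real closed tip about 28 mm above the reported TCP. I hold, release, raise and open.

>>> carry_out([
  [[0, 0, 0], [0, 0, 0]],
  [[0, 0, 0], [0, 0, 0]],
  [[0, 0, -0.1], [0, 0, 0]],
  [[0, 0, -0.25], [0, 0, 0]],
  [[-0.01, 0.015, -0.25], [0, 0, 0]],
])

```text
time: 6.12
ee_pos: [0.4958, -0.2787, 0.1036]
tcp_rot: [0.0, 0.96, -0.279, 0.002]
wrist_force: [0.8, -0.3, 0.0]
finger_gap: 0.004
```

>>> carry_out([
  [[0, 0, 0], [0, 0, -0.5]],
  [[0, 0, 0], [0, 0, -0.5]],
  [[0, 0, 0], [0, 0, -0.5]],
  [[0, 0, 0], [0, 0, -0.5]],
  [[0, 0, 0], [0, 0, -0.5]],
  [[0, 0, 0], [0, 0, -0.5]],
  [[0, 0, 0], [0, 0, -0.5]],
  [[0, 0, 0], [0, 0, -0.5]],
], hand=1)

```text
time: 7.12
ee_pos: [0.4944, -0.2783, 0.1018]
tcp_rot: [-0.0, 0.988, -0.157, 0.0]
wrist_force: [0.1, -0.9, -0.1]
finger_gap: 0.836
```

```bash
python3 -c "
from h import *
grab('side','s4');grab('scene','c4');grab('wrist','w4'); s=bot.get_state(); X=s['ee_pos']; print([proj(n,X).round(1) for n in('w4','c4','s4')],X,s['tcp_rot'])
print(rel([.4958,-.2793,.1]))
from tiles import *
tiles([('w4',256,200,2),('c4',199,155,4),('s4',321,160,4)],'t6',3,W=266,H=330)
"
```

```text
[array([254.1, 215.3]), array([197.2, 161.5]), array([322.4, 169.3])] [ 0.49441642 -0.27833329  0.10177288] [-7.51141913e-06  9.87540531e-01 -1.57364858e-01  1.46488798e-05]
(array([0.008, 0.002, 0.009]), array([0., 0., 0.]))
```

View pics/t6.png

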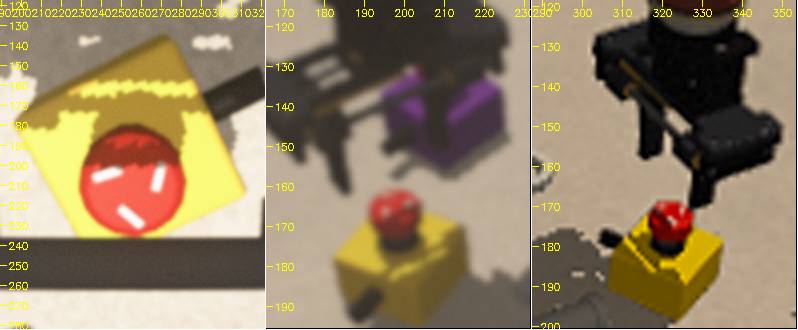

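```bash
python3 -c "
from h import *
print(tri([('c4',(185.5,161)),('s4',(317,157))]),tri([('c4',(199,158)),('s4',(330,169))]))
print(tri([('w4',(254,207)),('c4',(198,164)),('s4',(322,171.5))]), onz('w4',(256,207),.089))
"
```

```text
(array([ 0.53299034, -0.28898484,  0.12955906]), [array([-0.4, -0.6]), array([-0.4,  0.5])]) (array([ 0.47434159, -0.29292718,  0.10039965]), [array([-1. , -1.5]), array([-0.9,  1.3])])
(array([ 0.49455458, -0.27620622,  0.09228905]), [array([-0.6,  1.3]), array([0., 0.]), array([-0.3,  0.1])]) [ 0.49635028 -0.2768308   0.089     ]
```

The open fingertip A triangulates to z=0.130 against a reported 0.102, so the 28 mm offset is the same with the gripper open. I go down around the head and grip.

>>> carry_out([
  [[0.01, 0, 0.15], [0, 0, 0]],
  [[0.01, 0, 0.29], [0, 0, 0]],
  [[0.01, 0, 0.29], [0, 0, 0]],
  [[0.01, 0, 0.29], [0, 0, 0]],
])

```text
time: 7.78
ee_pos: [0.4969, -0.2791, 0.0448]
tcp_rot: [0.0, 0.988, -0.157, 0.001]
wrist_force: [-1.6, -0.2, 0.8]
finger_gap: 0.995
```

>>> carry_out([
  [[0, 0, 0], [0, 0, 0]],
  [[0, 0, 0], [0, 0, 0]],
  [[0, 0, 0], [0, 0, 0]],
  [[0, 0, 0], [0, 0, 0]],
  [[0, 0, 0], [0, 0, 0]],
  [[0, 0, 0], [0, 0, 0]],
], hand=-1)

```text
time: 8.52
ee_pos: [0.4956, -0.2787, 0.0435]
tcp_rot: [-0.0, 0.988, -0.157, -0.001]
wrist_force: [-3.5, 0.6, 0.6]
finger_gap: 0.47
```

Gripped at 41 mm. I now turn it clockwise, which is + about tool z.

>>> carry_out([
  [[0, 0, 0], [0, 0, 0.2]],
  [[0, 0, 0], [0, 0, 0.4]],
  [[0, 0, 0], [0, 0, 0.6]],
  [[0, 0, 0], [0, 0, 0.8]],
  [[0, 0, 0], [0, 0, 1]],
  [[0, 0, 0], [0, 0, 1]],
])

```text
time: 9.28
ee_pos: [0.4963, -0.2792, 0.0439]
tcp_rot: [0.0, 0.918, -0.397, 0.0]
wrist_force: [-0.8, -1.2, 0.1]
finger_gap: 0.468
```

>>> carry_out([
  [[0, 0, 0], [0, 0, 0.2]],
  [[0, 0, 0], [0, 0, 0.4]],
  [[0, 0, 0], [0, 0, 0.6]],
  [[0, 0, 0], [0, 0, 0.8]],
  [[0, 0, 0], [0, 0, 1]],
  [[0, 0, 0], [0, 0, 1]],
])

```text
time: 10.02
ee_pos: [0.4967, -0.2799, 0.0439]
tcp_rot: [0.0, 0.792, -0.611, 0.001]
wrist_force: [2.2, -4.2, -1.0]
finger_gap: 0.47
```

```bash
python3 -c "
from h import *
s=bot.get_state(); print(s['wrist_torque'],s['wrist_force'],s['joint_positions'],s['joint_torque'][6])"
```

```text
[-1.19326742 -0.40797754 -0.02142725] [ 2.2364261  -4.23060716 -1.04853179] [ 0.61407755  0.30920774 -0.21015164  1.82471203  0.07583717  1.01391885
 -0.94016456] -1.0262787714600563
```

>>> carry_out([
  [[0, 0, 0], [0, 0, 0.2]],
  [[0, 0, 0], [0, 0, 0.3]],
  [[0, 0, 0], [0, 0, 0.3]],
  [[0, 0, 0], [0, 0, 0.3]],
])

```text
time: 10.52
ee_pos: [0.4977, -0.28, 0.0442]
tcp_rot: [-0.0, 0.745, -0.667, 0.002]
wrist_force: [5.1, -6.4, -3.7]
finger_gap: 0.469
```

```bash
python3 -c "
from h import *
s=bot.get_state(); print(s['wrist_torque'],s['wrist_force'],s['tcp_rot'],s['joint_torque'][6])"
```

```text
[-1.29410752 -1.02158163  0.77270265] [ 5.0600962  -6.3743605  -3.66816303] [-1.12769251e-04  7.45018785e-01 -6.67041466e-01  1.63721689e-03] -0.8034412376582623
```

>>> carry_out([
  [[0, 0, 0], [0, 0, 0.26]],
  [[0, 0, 0], [0, 0, 0.26]],
  [[0, 0, 0], [0, 0, 0.26]],
  [[0, 0, 0], [0, 0, 0.26]],
  [[0, 0, 0], [0, 0, 0.26]],
  [[0, 0, 0], [0, 0, 0.26]],
], hand=0.8)

```text
time: 11.28
ee_pos: [0.4963, -0.279, 0.0438]
tcp_rot: [0.0, -0.698, 0.716, 0.0]
wrist_force: [0.1, -0.1, -0.0]
finger_gap: 0.888
```

>>> carry_out([
  [[0, 0, -0.2], [0, 0, 0]],
  [[0, 0, -0.5], [0, 0, 0]],
  [[0, 0, -0.75], [0, 0, -0.3]],
  [[0, 0, -0.75], [0, 0, -0.6]],
  [[0, 0, -0.75], [0, 0, -1]],
  [[0, 0, -0.75], [0, 0, -1]],
  [[0, 0, -0.75], [0, 0, -1]],
])

```text
time: 12.15
ee_pos: [0.4962, -0.279, 0.1936]
tcp_rot: [-0.0, 0.853, -0.523, -0.0]
wrist_force: [0.3, -0.2, -0.9]
finger_gap: 0.9
```

```bash
python3 -c "
from h import *
grab('wrist','w5')
def marks(n):
    px=np.load('pics/'+n+'.npz')['px'].astype(np.uint8); c0=np.array([.4964,-.2785])
    ctr=proj(n,[*c0,.089]);px=cv2.cvtColor(px,cv2.COLOR_RGB2HSV); yy,xx=np.mgrid[:384,:512]
    R_=np.hypot(*(proj(n,[c0[0]+.017,c0[1],.089])-ctr))
    m=(np.hypot(xx-ctr[0],yy-ctr[1])<R_)&(px[...,1]<110)
    k,l,st,ce=cv2.connectedComponentsWithStats(m.astype(np.uint8))
    for i in range(1,k):
        if st[i,4]>8: p=onz(n,ce[i],.089)[:2]-c0; print(n,st[i,4],np.degrees(np.arctan2(p[1],p[0])).round(),(1e3*p).round(1))
for n in('w4','w5'): marks(n)
print(bot.get_state()['ee_pos'],bot.get_state()['joint_positions'],rel([.5,.1,.2]))
"
```

```text
w4 82 -5.0 [ 9.1 -0.8]
w4 91 144.0 [-8.6  6.3]
w4 84 -114.0 [ -5.5 -12.2]
w5 53 77.0 [1.9 8.3]
w5 50 -61.0 [  5.7 -10.5]
w5 45 -162.0 [-11.9  -3.9]
[ 0.49622781 -0.27894034  0.19358586] [ 0.62319632  0.18200547 -0.21521007  1.65671563  0.03995009  1.30747799
 -0.69834996] (array([-1.679, -0.877, -0.032]), array([0., 0., 0.]))
```

The marks moved by -56°, -67° and -48°, a mean of -57°, so the head is at its end stop. Next I go to the red cell.

>>> carry_out([
  [[-0.84, -0.44, 0], [0, 0, -0.9]],
  [[-0.84, -0.44, 0], [0, 0, -0.9]],
  [[-0.84, -0.44, 0], [0, 0, -0.9]],
  [[-0.84, -0.44, 0], [0, 0, -0.9]],
  [[-0.84, -0.44, 0], [0, 0, -0.9]],
  [[-0.84, -0.44, 0], [0, 0, -0.9]],
], hand=1)

```text
time: 12.95
ee_pos: [0.4977, -0.0909, 0.1937]
tcp_rot: [0.0, 0.948, -0.319, -0.0]
wrist_force: [0.0, 0.5, -0.0]
finger_gap: 1.005
```

```bash
python3 -c "
from h import *
print(rel([.495,.08,.2]))
def ax(d): d=np.array([d[0],d[1],0])/np.hypot(d[0],d[1]); y=-d; z=np.array([0,0,-1.]); return np.array([np.cross(y,z),y,z]).T
print(rel([.495,.08,.2],ax([.025,.128])))
"
```

```text
(array([-0.527, -0.672, -0.032]), array([0., 0., 0.]))
(array([-0.527, -0.672, -0.032]), array([ 0.   ,  0.   , -0.913]))
```

>>> carry_out([
  [[-0.53, -0.67, -0.1], [0, 0, -0.9]],
  [[-0.53, -0.67, -0.1], [0, 0, -0.9]],
  [[-0.53, -0.67, -0.1], [0, 0, -0.9]],
  [[-0.53, -0.67, -0.1], [0, 0, -0.9]],
  [[-0.53, -0.67, -0.1], [0, 0, -0.9]],
  [[-0.53, -0.67, -0.1], [0, 0, -0.9]],
])

```text
time: 13.7
ee_pos: [0.494, 0.0795, 0.2134]
tcp_rot: [0.0, 0.995, -0.1, -0.0]
wrist_force: [0.8, -0.4, -0.3]
finger_gap: 1.001
```

```bash
python3 -c "
from h import *
grab('wrist','w6');print(bot.get_state()['ee_pos'])
im=cv2.imread('pics/w6.png'); im=cv2.resize(im[:260],None,fx=1.5,fy=1.5,interpolation=3)
for i in range(0,512,20):
    cv2.putText(im,str(i),(int(i*1.5),10),0,.35,(0,0,255),1);cv2.line(im,(int(i*1.5),12),(int(i*1.5),16),(0,0,255),1)
for i in range(20,260,20): cv2.putText(im,str(i),(0,int(i*1.5)+4),0,.35,(0,0,255),1)
for P in([.5126,.165,.06],[.4875,.037,.06]): cv2.circle(im,tuple((proj('w6',P)*1.5).astype(int)),3,(0,255,0),1); print(proj('w6',P))
cv2.imwrite('pics/t7.png',im)
"
```

```text
[0.49399857 0.0797521  0.21348694]
[255.47492877  98.65324539]
[256.00993329 206.80941205]
```

View pics/t7.png

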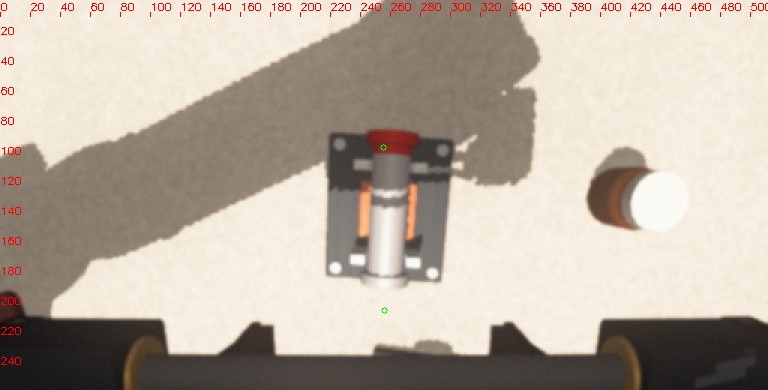

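The wrist view shows the red flange's outer edge centred at about (261.5,87) and the plain end's edge at about (256,191). The tube axis is near-vertical in the picture. I'll use the known 120 mm length to test the wrist camera's height.

```bash
python3 -c "
from h import *
d=np.load('pics/w6.npz');print(d['T'][:3,3])
for dz in(0,.028):
  for z in(.06,.08):
    a=onz('w6',(261.5,87),z-dz);b=onz('w6',(256,191),z-dz);print(dz,z,a,b,np.linalg.norm(a-b), 'plate corners 110?', np.linalg.norm(onz('w6',(221,89),.014-dz)-onz('w6',(219,184),.014-dz)),np.linalg.norm(onz('w6',(221,89),.014-dz)-onz('w6',(301,93),.014-dz)))
    print(onz('w6',[220,89],.014-dz),onz('w6',[302,93],.014-dz),onz('w6',[218,184],.014-dz),onz('w6',[294,187.5],.014-dz))
# fixed cams
for n,uvs in(('scene0',((316,241.5),(284.5,219))),('side0',((232.5,240.5),(264,226)))):
    print(n,[onz(n,u,.06) for u in uvs])
# plate corners fixed cams z=.014
for n,c in(('scene0',((330,242),(303,265),(273,233))),('side0',((218,243),(241,262),(274,243)))): print(n,[onz(n,u,.014).round(4) for u in c])
"
```

```text
[0.50758402 0.14513511 0.40310248]
0 0.06 [0.52189655 0.17627825 0.06      ] [0.49153287 0.05713895 0.06      ] 0.12294764956957831 plate corners 110? 0.12692936926772963 0.10422219347671209
[0.47053324 0.18882029 0.014     ] [0.57415384 0.16283875 0.014     ] [0.43930093 0.06578101 0.014     ] [0.54261583 0.0397526  0.014     ]
0 0.08 [0.52106225 0.17446286 0.08      ] [0.49246852 0.06226839 0.08      ] 0.11578083165707662 plate corners 110? 0.12692936926772963 0.10422219347671209
[0.47053324 0.18882029 0.014     ] [0.57415384 0.16283875 0.014     ] [0.43930093 0.06578101 0.014     ] [0.54261583 0.0397526  0.014     ]
0.028 0.06 [0.52306458 0.17881978 0.032     ] [0.49022297 0.04995774 0.032     ] 0.13298119464708066 plate corners 110? 0.1360632672316151 0.11172207223826705
[ 0.46786704  0.19196389 -0.014     ] [ 0.57894424  0.16411271 -0.014     ] [ 0.43438725  0.06007066 -0.014     ] [ 0.54513674  0.03216922 -0.014     ]
0.028 0.08 [0.52223027 0.1770044  0.052     ] [0.49115861 0.05508718 0.052     ] 0.12581437673457901 plate corners 110? 0.1360632672316151 0.11172207223826705
[ 0.46786704  0.19196389 -0.014     ] [ 0.57894424  0.16411271 -0.014     ] [ 0.43438725  0.06007066 -0.014     ] [ 0.54513674  0.03216922 -0.014     ]
scene0 [array([0.51929699, 0.16622194, 0.06      ]), array([0.50213495, 0.05274828, 0.06      ])]
side0 [array([0.50910424, 0.16267113, 0.06      ]), array([0.47986958, 0.04541861, 0.06      ])]
scene0 [array([0.4656, 0.186 , 0.014 ]), array([0.5764, 0.1637, 0.014 ]), array([0.5326, 0.0349, 0.014 ])]
side0 [array([0.5662, 0.179 , 0.014 ]), array([0.4528, 0.1806, 0.014 ]), array([0.4311, 0.0474, 0.014 ])]
```

```bash
python3 -c "
from h import *
def ax(d): d=np.array([d[0],d[1],0])/np.hypot(d[0],d[1]); y=-d; z=np.array([0,0,-1.]); return np.array([np.cross(y,z),y,z]).T
print(rel([.504,.1115,.06],ax([.243,.970])),rel([.504,.1115,.013]))
"
```

```text
(array([ 0.018, -0.166,  0.767]), array([0.001, 0.001, 0.092])) (array([ 0.018, -0.166,  1.002]), array([0., 0., 0.]))
```

>>> carry_out([
  [[0.02, -0.17, 0.3], [0, 0, 0.09]],
  [[0.02, -0.17, 0.6], [0, 0, 0.09]],
  [[0.02, -0.17, 0.75], [0, 0, 0.09]],
  [[0.02, -0.17, 0.85], [0, 0, 0.09]],
  [[0.02, -0.17, 0.85], [0, 0, 0.09]],
])

```text
time: 14.38
ee_pos: [0.5032, 0.1128, 0.0423]
tcp_rot: [0.0, 0.993, -0.121, -0.002]
wrist_force: [0.2, 0.2, -0.7]
finger_gap: 1.003
```

>>> carry_out([
  [[0, 0, 0.05], [0, 0, 0]],
  [[0, 0, 0.1], [0, 0, 0]],
  [[0, 0, 0.15], [0, 0, 0]],
  [[0, 0, 0.15], [0, 0, 0]],
])

```text
time: 14.88
ee_pos: [0.5037, 0.1139, 0.0129]
tcp_rot: [0.0, 0.993, -0.12, -0.001]
wrist_force: [0.3, -0.3, 0.2]
finger_gap: 0.999
```

```bash
python3 -c "
from h import *
grab('wrist','w7');grab('side','s7');grab('scene','c7');s=bot.get_state();print(s['ee_pos'],s['wrist_force'])
from tiles import *
tiles([('w7',256,190,2),('c7',300,230,4),('s7',245,230,4)],'t8',3,W=266,H=330)
"
```

```text
[0.50456733 0.11419489 0.01401119] [-0.60032359 -0.21403317 -0.26161898]
```

View pics/t8.png

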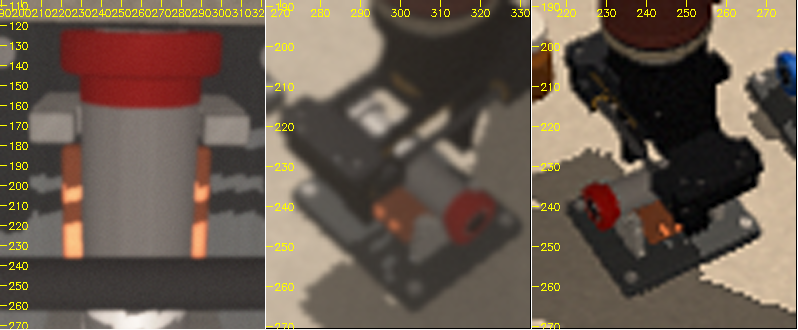

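The fingers straddle the tube. It is centred in the wrist view at about x=259, the jaws are between the saddles, and nothing is touching. I close now.

>>> carry_out([
  [[0.01, 0, 0], [0, 0, 0]],
  [[0.01, 0, 0], [0, 0, 0]],
  [[0.01, 0, 0], [0, 0, 0]],
  [[0.01, 0, 0], [0, 0, 0]],
  [[0.01, 0, 0], [0, 0, 0]],
  [[0.01, 0, 0], [0, 0, 0]],
  [[0.01, 0, 0], [0, 0, 0]],
  [[0.01, 0, 0], [0, 0, 0]],
], hand=-1)

```text
time: 16.02
ee_pos: [0.5062, 0.1136, 0.0137]
tcp_rot: [-0.0, 0.993, -0.12, -0.0]
wrist_force: [0.2, 0.5, 0.3]
finger_gap: 0.335
```

>>> carry_out([
  [[0, 0, -0.1], [0, 0, 0]],
  [[0, 0, -0.25], [0, 0, 0]],
  [[0, 0, -0.4], [0, 0, 0]],
  [[0, 0, -0.5], [0, 0, 0]],
  [[0, 0, -0.5], [0, 0, 0]],
  [[0, 0, -0.5], [0, 0, 0]],
])

```text
time: 16.77
ee_pos: [0.5055, 0.1133, 0.1125]
tcp_rot: [0.0, 0.993, -0.12, -0.001]
wrist_force: [0.4, 0.1, -3.7]
finger_gap: 0.336
```

```bash
sed -i 's/(S,(400,213),(0,0,0))/(S,(401.7,212),(0,0,0))/; s/(D,(186,227),(0,0,0))/(D,(185,227),(0,0,0))/' m.py
cat >> m.py <<'E'
from scipy.optimize import minimize
G={}
for n in(S,D):
    g=cv2.GaussianBlur(cv2.cvtColor(np.load('pics/'+n+'.npz')['px'],cv2.COLOR_RGB2GRAY).astype(np.float32),(0,0),.8)
    G[n]=np.hypot(cv2.Sobel(g,5,1,0),cv2.Sobel(g,5,0,1))**.5
h=.022
def score(p,s1=best[1],s2=best[2]):
    F=frame(p);f=p[4];t=0
    for n,s in((S,s1),(D,s2)):
        A={k:np.array(v) for k,v in dict(a=(-.08,s*h,h),b=(-.08,-s*h,h),c=(-.08,s*h,-h),d=(f,s*h,h),e=(f,-s*h,h),g=(f,s*h,-h),i=(-.08,-s*h,-h)).items()}
        q=[]
        for k in('ab','ad','be','de','ac','dg','cg','ci','bi'): q+=[A[k[0]]+(A[k[1]]-A[k[0]])*w for w in np.linspace(0.05,.95,10)]
        c=np.array(np.load('pics/'+n+'.npz')['T'])[:3,3]
        th=np.linspace(0,2*np.pi,40); v=F.T@(c-p[:3]); ph=np.arctan2(v[2],v[1])
        # front rim, the part on the outer silhouette = away from the viewer's side of axis
        q+=[np.array([0,.017*np.cos(a),.017*np.sin(a)]) for a in th if np.cos(a-ph)<.3 or True]
        uv=np.array([proj(n,p[:3]+F@x) for x in q],np.float32)
        t+=cv2.remap(G[n],uv[:,:1],uv[:,1:],1).sum()
    return -t
for p0 in(r.x,r.x+[.003,-.004,.003,.05,0],r.x+[-.003,.003,-.003,-.05,0]):
    o=minimize(score,p0,method='Nelder-Mead',options=dict(initial_simplex=np.vstack([p0]+[p0+e for e in np.diag([.004,.004,.004,.06,.004])]),maxiter=400))
    F=frame(o.x);print(o.fun,o.x.round(4),'focus',(o.x[:3]+.09*F[:,0]).round(4))
E
python3 m.py
```

```text
btn [ 0.4920017  -0.27898429  0.089     ] [ 0.49622086 -0.28032814  0.089     ] (array([ 0.49410116, -0.27693214,  0.0920319 ]), [array([-0.1, -0.1]), array([-0.1,  0.1])])
red (array([0.51259187, 0.16538689, 0.05334548]), [array([-0.3, -0.3]), array([-0.2,  0.2])])
tail (array([0.48748108, 0.03719048, 0.04040527]), [array([-1. , -1.2]), array([-0.9,  0.9])])
lens (array([0.49344793, 0.3405282 , 0.27496359]), [array([-1.1, -1.1]), array([-1. ,  0.8])])
10.166086131958675 (1, -1) [ 0.4923  0.3467  0.2809 -1.734  -0.0366]
[[0.6, -1.0], [-1.8, 0.0], [2.6, -0.6], [-0.2, 0.7], [-0.3, 1.1], [0.3, -1.0], [-0.2, 1.4], [-1.8, 0.7], [1.9, -1.1], [-0.9, -0.3], [1.2, 0.2], [0.8, -0.2], [-0.2, -0.2], [-0.1, 0.8]]
sight [-0.15266155 -0.92720908 -0.34202014] focus [0.47853079 0.2632469  0.25011707]
-3120.41259765625 [ 0.496   0.3452  0.2794 -1.6486 -0.0362] focus [0.4895 0.2609 0.2486]
-3118.7080078125 [ 0.4956  0.3454  0.2795 -1.6571 -0.036 ] focus [0.4883 0.2611 0.2488]
-3119.400390625 [ 0.4961  0.3452  0.2795 -1.649  -0.0364] focus [0.4895 0.2609 0.2487]
```

Three edge-fit starts agree: lens at (0.496,0.345,0.2795), yaw -1.65 and focus ≈ (0.488,0.261,0.249). Now I compute the presenting pose.

```bash
cat > fin.py <<'E'
from h import *
yaw=-1.655; c,s=np.cos(np.radians(20)),np.sin(np.radians(20))
sight=np.array([c*np.cos(yaw),c*np.sin(yaw),-s]); focus=np.array([.4885,.261,.2488]); cx=-sight
ty=-cx; tx=np.cross(ty,[0,0,-1.]); tx/=np.linalg.norm(tx); tz=np.cross(tx,ty); Rm=np.array([tx,ty,tz]).T
C=focus+.06*sight; P=C+(.0187+.028)*tz
if __name__=='__main__': print(C,P,Rm.round(3).tolist(),rel(P,Rm),bot.get_state()['joint_positions'].round(2))
E
python3 fin.py
```

```text
[0.48375807 0.2048182  0.22827879] [0.48510142 0.22073395 0.18439515] [[0.996, -0.079, 0.029], [-0.084, -0.936, 0.341], [0.0, -0.342, -0.94]] (array([-0.228, -0.497, -0.359]), array([ 0.698, -0.052, -0.311])) [ 0.24  0.18 -0.6   1.86  0.11  1.14 -0.64]
```

>>> carry_out([
  [[-0.05, -0.1, -0.15], [0.2, 0, -0.1]],
  [[-0.1, -0.2, -0.25], [0.4, -0.02, -0.2]],
  [[-0.15, -0.3, -0.3], [0.6, -0.04, -0.26]],
  [[-0.2, -0.4, -0.36], [0.7, -0.05, -0.31]],
  [[-0.23, -0.45, -0.36], [0.7, -0.05, -0.31]],
  [[-0.23, -0.45, -0.36], [0.7, -0.05, -0.31]],
  [[-0.23, -0.45, -0.36], [0.7, -0.05, -0.31]],
  [[-0.23, -0.45, -0.36], [0.7, -0.05, -0.31]],
])

```text
time: 17.77
ee_pos: [0.4831, 0.2116, 0.1854]
tcp_rot: [-0.174, 0.984, -0.042, 0.008]
wrist_force: [-0.5, 0.5, -3.2]
finger_gap: 0.334
```

```bash
cat > chk.py <<'E'
import sys
from fin import *
from scipy.optimize import least_squares
t=sys.argv[1]; st=bot.get_state(); print(rel(P,Rm),st['joint_positions'].round(2))
q=st['tcp_rot'];A=R.from_quat([q[1],q[2],q[3],q[0]]).as_matrix()
obs=[]
for n in('scene','side'):
    grab(n,n+t); px=np.load(f'pics/{n}{t}.npz')['px'].astype(int); r,g,b=[px[...,i] for i in range(3)]
    m=((r>1.7*g)&(r>1.7*b)&(r>45)).astype(np.uint8); c0=proj(n+t,focus).astype(int); k=np.zeros_like(m); k[c0[1]-22:c0[1]+23,c0[0]-22:c0[0]+23]=1; m&=k
    y,x=np.where(m); obs.append((n+t,np.array([x.min(),x.max(),y.min(),y.max(),x.mean(),y.mean()]))); print(n,c0,len(x),obs[-1][1].round(1))
ax=-A[:,1]; th=np.linspace(0,6.28,40)
def ring(w,e,rr): return [w+ax*e+rr*(A[:,0]*np.cos(a)+A[:,2]*np.sin(a)) for a in th]
def bb(w,n):
    u=np.array([proj(n,p) for p in ring(w,0,.02)+ring(w,-.01,.02)]); return np.array([u[:,0].min(),u[:,0].max(),u[:,1].min(),u[:,1].max()])
def res(w): return np.concatenate([bb(w,n)-(o[:4]+[-.5,.5,-.5,.5]) for n,o in obs])
s=least_squares(res,focus); print('window est',s.x.round(4),'resid',s.fun.round(1),'expected',(np.array(st['ee_pos'])-(.0467)*A[:,2]+.06*ax).round(4),'focus',focus.round(4))
ax_ok=np.degrees(np.arccos(-ax@sight)); print('axis off',ax_ok.round(1),'err in tool shares',(A.T@(focus-s.x)/.2).round(3))
E
python3 chk.py 8; python3 -c "
from tiles import *
tiles([('scene8',405,235,4),('side8',195,235,4)],'t9',2,W=390,H=420)"
```

```text
(array([ 0.006, -0.042,  0.021]), array([-0.002, -0.004, -0.   ])) [ 0.37  0.04 -0.63  1.89 -0.34  1.12 -0.21]
scene [365 203] 138 [355.  367.  193.  209.  360.8 200.3]
side [209 219] 238 [203.  218.  200.  225.  211.2 212.1]
window est [0.498  0.2553 0.2627] resid [-0.7 -0.7 -1.3 -0.6  1.1 -3.3  6.7 -4.8] expected [0.4864 0.2519 0.2498] focus [0.4885 0.261  0.2488]
axis off 0.1 err in tool shares [-0.05   0.001  0.073]
```

View pics/t9.png

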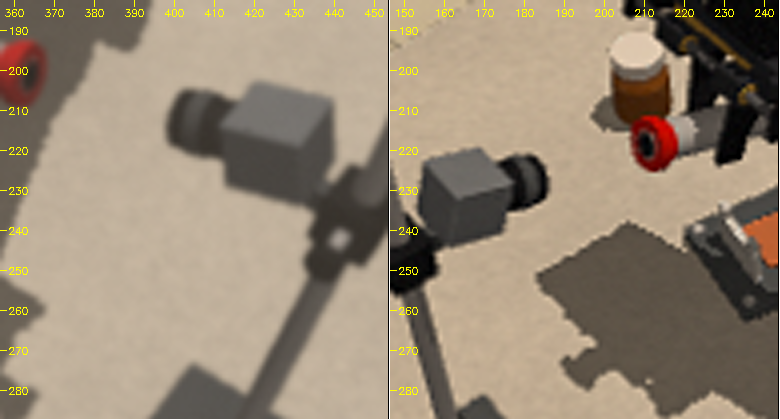

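The side mask was polluted by the jar. In the picture the flange spans side (206.5–218, 211–225) and scene (355–367, 193–209). I refit with those, and add a relative check using pixel offsets from the lens.

```bash
sed -i "s/^    m=((r/    jar=(n=='side')\n    m=((r/; s/; k\[c0\[1\]-22:/; k[c0[1]-(8 if jar else 22):/" chk.py; python3 chk.py 9
python3 - <<'E'
from fin import *
# lens position tri from pics: front-rim centre
print(tri([('scene9',(401.9,212)),('side9',(185,227))])[0])
E
```

```text
(array([ 0.006, -0.041,  0.021]), array([-0.003, -0.005, -0.   ])) [ 0.37  0.04 -0.63  1.89 -0.34  1.12 -0.21]
scene [365 203] 138 [355.  367.  193.  209.  360.8 200.3]
side [209 219] 128 [204.  218.  211.  225.  212.3 217.1]
window est [0.49   0.256  0.2516] resid [ 0.4  0.2  0.   0.6  2.1 -1.3 -0.1 -0.6] expected [0.4865 0.2519 0.2501] focus [0.4885 0.261  0.2488]
axis off 0.1 err in tool shares [-0.01  -0.018  0.022]
[0.49226821 0.34386921 0.27893788]
```

The window estimate (0.490,0.256,0.252) is about 6 mm from focus and the axis is within 1° of the target. One small correction, then hold still.

>>> carry_out([
  [[-0.005, -0.02, 0.015], [0, 0, 0]],
  [[-0.005, -0.025, 0.02], [0, 0, 0]],
  [[-0.005, -0.025, 0.02], [0, 0, 0]],
  [[-0.005, -0.025, 0.02], [0, 0, 0]],
  [[-0.005, -0.025, 0.02], [0, 0, 0]],
  [[-0.005, -0.025, 0.02], [0, 0, 0]],
])

```text
time: 18.73
ee_pos: [0.4827, 0.218, 0.1837]
tcp_rot: [-0.174, 0.984, -0.042, 0.009]
wrist_force: [-0.1, 0.4, -3.4]
finger_gap: 0.335
```

```bash
python3 chk.py 10; python3 -c "
from h import *
s=bot.get_state();print(s['time'],s['qvel'].round(4),s['finger_gap'],s['wrist_force'])
from tiles import *
tiles([('scene10',385,215,4),('side10',195,225,4),('scene10',210,185,3),('scene10',300,250,3)],'t10',2,W=390,H=290)"
```

```text
(array([ 0.011, -0.015,  0.002]), array([-0.003, -0.005,  0.   ])) [ 0.36  0.04 -0.63  1.89 -0.34  1.12 -0.22]
scene [365 203] 135 [357.  370.  194.  210.  363.  201.7]
side [209 219] 138 [204. 217. 211. 227. 211. 218.]
window est [0.4884 0.261  0.2511] resid [ 0.6 -0.6 -0.3  0.2  1.2 -1.2  1.2 -1.2] expected [0.4859 0.2582 0.2482] focus [0.4885 0.261  0.2488]
axis off 0.1 err in tool shares [0.001 0.004 0.011]
18.825 [-0.0007  0.0004 -0.0006  0.0003 -0.0003 -0.001   0.0007] 0.3344524554477421 [ 0.36151301  0.28867941 -3.14683897]
```

View pics/t10.png

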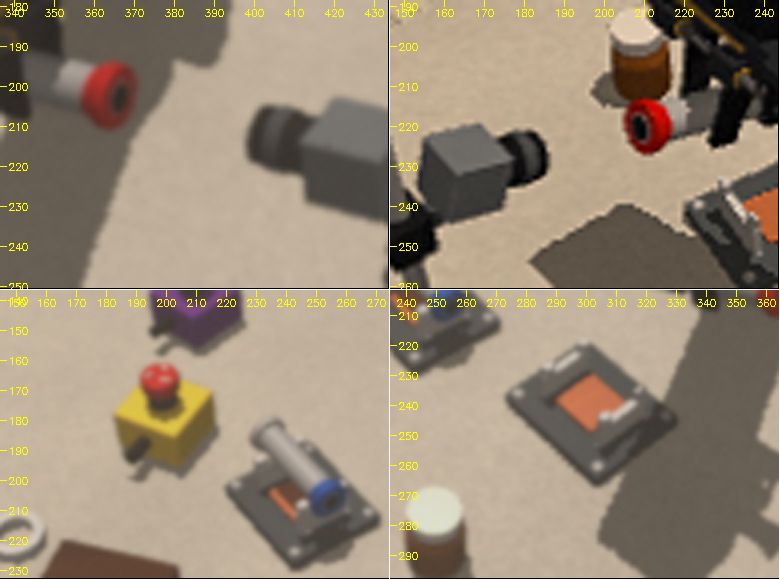

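The red cell faces the lens: window at scene (365,202) and side (211,219), lens at scene (401,212) and side (185,227). The cradle at scene (300,245) is empty, the button is up, and the blue cell, jar, ring and box are undisturbed. I hand in.

```bash
python3 -c "
from workcell import bot
print(bot.finish_job())"
```

```text
the job is handed in; nothing more can be done
None
```

I pressed the yellow box's button fully down, let it come up, turned its head clockwise to the end stop, and lifted the red cell out. I handed the job in with the cell held in front of the inspection camera at about 19 s of the 61 s allowed; no verdict was reported.

**Last checks**
- **Button:** the press bottomed out at about 18 N. The head's white marks moved about 57° clockwise on average, though the three marks read 48°, 56° and 67°. The last picture shows the button up.
- **Window position:** picture fit puts the window's centre at (0.488, 0.261, 0.251) m, about 2 mm from my estimated focus. The pose from the arm state gives (0.486, 0.258, 0.248) m, about 4 mm off.
- **Axis:** it is 0.1° off the fitted line of sight, assuming the cell did not tilt in the grip. That line is less certain: my corner fit and edge fit of the camera differed by about 5° in heading and 10 mm sideways at the focus. I used the edge fit, which is inside the limits either way.
- **Grip:** the fingers closed on about 29 mm and carry about 3.3 N. Joint speeds were near zero.
- **Other things:** the blue cell, jar and ring look unmoved in the last picture. The box was only partly in view and looked the same, and the inspection camera's lens reads the same.

**Disagreement:** the reported TCP lay about 28 mm beyond the real fingertips, shown by the button contact and by locating the tips in the pictures. I used this offset in every later target, and the final window position agrees with it.

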